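# Dock the loaded key tray over the raised sill

## Robot

A 6-joint arm with a two-finger parallel gripper is mounted at the origin on a cart in front of the work surface, level with it; the furniture and walls round the work are solid. World frame = base frame: x ahead of the robot, y to its left, z up, the work surface at z = 0. Lengths are in m, angles in rad, forces in N, time in s.
With the tool pointing down it reaches from about 0.275 to 1 m from the base axis. Payload 8.4 kg.
Tool frame: the origin (TCP) lies between the finger pads; the fingertips stand 14 mm ahead of it and the grasp point (between the pads) lies 5 mm behind it; z points along the fingers, y is the line along which they close (so a half turn about z gives the same grasp; the last joint's range is limited). The gripper opens to 85 mm and grips with 20 to 120 N. Pads are 22 mm wide; open, the fingers measure 114 mm over their backs; the gripper's body (76 mm by 85 mm) begins 54 mm behind the grasp point. The pads swing forward as they close: fully open they stand 13 mm farther back than shut.
Start: joints at [1.287, 0.353, 1.633, -0, 1.155, -0.002], TCP at [0.174, 0.6, 0.245] pointing down, gripper open.
Joint ranges: [-2.63, 2.63], [-0.92, 2.1], [0.06, 2.66], [-1.3, 4.44], [0, 2.69], [-3.02, 3.02]. Speed limits (rad/s): [2.22, 2.22, 2.79, 3.14, 3.14, 3.14].

## Interface

Orientations are given as a unit quaternion [x, y, z, w].
In Python, from station import robot gives the robot as it stands.
- The arm moves only by the shell command python3 -m pendant 'ROWS' [FORCE]. ROWS is JSON, a list of rows, each an object of numbers: "wx", "wy", "wz": the turn, a rotation vector about the tool's x, y, z scaled (see below); "tx", "ty", "tz": the shift along the tool's x, y, z scaled (see below); "jaw": the finger opening in mm, from 0 to 85.4. A call has 1 to 12 rows; each row shifts and turns the commanded pose from where the row before left it, along the tool's axes as they then stand; what a row does not reach is not made up. The controller multiplies each number of a shift by 2 cm and each number of a turn by 4 degrees. A row lasts 1/12 s, in which the tool goes at most 41.7 mm and 7.16 degrees, less where a joint would pass 70% of its speed; a pose out of reach is approached as far as the arm can. A call with a number of a shift or a turn outside -1 to 1 is refused whole. A call with a gripper value outside its range is refused whole. The fingers move at their own pace and stop on an object; FORCE is the grip in N (left out, the last holds). Time passes only in rows, so rows that do not move let the fingers close. It gives the time, the measured TCP pose, the force, the opening and the grip force at its end, in the units of the state.
- robot.read_state(): the state, without advancing time (a new reading comes with each control period).
- robot.read_camera(name): name is "scene" or "side" or "wrist"; returns a dict with "img" (400x640x3 uint8, blue, green, red), "fx", "fy", "cx", "cy" (pixels), "rvec" (rotation vector, rad) and "tvec" (3), from world to camera coordinates, as OpenCV has them; the wrist camera has in their place "hand_eye" (4x4, takes a point from camera to tool coordinates, whose origin is the TCP and whose axes are the flange's). Camera axes: x right, y down, z forward; pixel columns grow to the right and rows downward; lengths in m; the calibration is good to about 2 mm. A picture is of the moment at which its call begins: read the wrist's pose just before it. There is no depth.
- robot.close_job(): hands the job in; it is judged then, once.
Trained networks look in a picture, given as the dict that the camera call returned (one of the last four; its "shot" number tells which), for a name from the list of things; names that differ only in an ending like _2 or _b are one class to them, and where a whole thing is asked for, a point or a joint stands for the part that bears it (a point fixed in the world has none). Each returns a list of dicts, best first, with "conf" (0 to 1); they miss things now and then, are a little off and sometimes report something else, mostly with a low value. They report only what shows in the picture. A call takes as long as a camera call.
- robot.find_in(picture, query): "centre" ([row, column] in pixels, amid what is visible of it).
The state is a dict: "time": time; "qpos": joint angles; "qd": joint speeds; "tau": joint torques, N m; "ee_pos": TCP position; "eef_rot": TCP orientation; "contact_force": force on the tool from outside, world axes, zero at the start; "wrist_torque": the same for the moment, N m; "gripper_width": opening from 0.0 (shut) to 1.0 (fully open); "grasp_force": force on a finger pad.
Only numpy, scipy, OpenCV 4.12 (cv2) and the standard library are available. Lean on these libraries where they do the work, as an engineer would, in place of code of your own. Each camera call takes 0.05 s, during which the arm holds its last target. There are 200 camera calls.

## Task

Dock the loaded wooden tray in its bay: tip up its leading edge by the red lug, with its rear edge left sliding on the bench, and bring that edge over the raised metal sill; then push the tray under the hood from behind until it lies flat behind the sill, gently pressing the sprung rubber stop back a few millimetres. Leave the tray resting against the stop, never lift it clear of the bench or ram the stop, and do not disturb the two tins beside it.

Things in the scene. Friction and masses are not known exactly. Their poses are not given: they have to be found in the camera images.
- tote: Open wooden tray, 100 long (its x) x 96 wide x 48 mm high, a padlock and lock cylinder fixed in it; 0.55 to 1 kg, centre of mass about 5 mm ahead of its middle. Origin: centre of its flat underside; +x points to the leading wall (with the red lug), z up. It starts before the sill, lug towards it. The plain rear (-x) wall is the face to push, 20 to 45 mm above the underside.
- tote_lug (a point): Grip point of the red lug on the tray's leading wall, 70 mm above the underside, 43.5 mm ahead of the tray's origin; axes as the tray. The lug is 30 mm wide (y), 13 mm thick (x), from 48 (wall top) to 86 mm above the underside. A firm grip across its 30 mm width does not let the tray pivot: turn the hand with it about its rear edge.
- tote_lead (a point): Middle of the lower leading edge of the tray, 50 mm ahead of its origin at underside height. The tray stays sloping up over the sill until about half its length is past it, then tips down into the bay; pushed from behind while it still slopes up steeply it can wedge on the sill, so bring it half over by the lug.
- tote_tail (a point): Middle of the lower rear edge of the tray, 50 mm behind its origin at underside height.
- dock: Fixed bay. Origin: at bench height under the middle of the sill's front edge; +x points into the bay (the way to push), y across, z up. Aluminium sill from x = 0 to 16 mm, 124 mm wide, top 11 mm above the bench; behind it a plywood floor 6 mm above the bench. Wooden side guides, tops 42 mm above the bench, 104 mm apart from x = 30 to 170 mm, with flared ends from x = 8 mm.
- dock_hood (a point): Middle of the near edge of the grey hood plate, at its underside: 107 mm along the dock's x, 109 mm above the bench. The hood covers the bay from there to x = 169 mm, wall to wall: the tray with its lug passes below it, a gripper does not.
- depth_stop: Stop at the end of the bay, under the hood: a fixed steel bracket with an adjustable spindle, which does not move, and on it a round black rubber pad, 26 mm across, 32 mm above the bench, facing the sill. Origin: 100 mm along the dock's x, at bench height; axes as the dock. The pad's face stands somewhere from 26 to 50 mm ahead (+x) of it. The pad yields 1 mm per 2.5 N, up to 12 mm.
- grease_tin: Blue tin with a metal lid, 63 mm across, 46 mm high, beside the dock; bystander. Origin: centre of its underside.
- pin_tin: Small plain metal tin, 46 mm across, 32 mm high, left of the tray; bystander. Origin: centre of its underside.
- rear_edge_nearest (a point): Point of the bay floor, 26 mm along the dock's x, where the tray's rear edge lies when the tray just touches the pad at its nearest setting; at other settings it is up to 24 mm farther in. The setting differs each time and is not measured: feel for it. A tray touching the pad lies wholly behind the sill; let go, friction keeps it lightly against the pad.

How it is judged:
On the way, in this order (a step that is already met when the one before it is completed fails the run):
1. the tray's leading edge is over the sill (at least 8 mm past its front edge, above its top) while its rear edge still rests on the bench (x of tote_lead in the frame of dock above 0.008 m and height (world z) of tote_lead above 0.0095 m and height (world z) of tote_tail below 0.006 m and x of tote_tail in the frame of dock below -0.02 m), for 0.1 s.
2. the tray, wholly behind the sill, presses the stop with more than 3 N (contact force between tote and depth_stop above 3 N and x of tote_tail in the frame of dock above 0.018 m), for 0.2 s.
At the end, for the whole second after the job is handed in: The tray lies flat on the bay floor (within 0.05 rad of level, within 4 mm of the floor's height), wholly behind the sill (rear edge at least 18 mm past the sill's front edge), in line with the bay within 0.15 rad, at rest, let go and still touching the stop pad with more than 0.2 N (x of tote_tail in the frame of dock between 0.018 and 0.062 m and height (world z) of tote between 0.002 and 0.01 m and angle between tote's own z axis and vertical below 0.05 rad and angle between the x axis of tote and the x axis of dock, either way round below 0.15 rad and contact force between tote and depth_stop above 0.2 N and linear speed of tote below 0.01 m/s).
It fails at once if the stop is pressed with more than 20 N (contact force between tote and depth_stop above 20 N).
It fails at once if the tray is lifted clear: its rear edge more than 40 mm above the bench (height (world z) of tote_tail above 0.04 m).
It fails at once if the tray is tilted more than 0.5 rad (angle between tote's own z axis and vertical above 0.5 rad).
It fails at once if a tin is moved more than 20 mm (distance of any of grease_tin, pin_tin from where it was at the start of the episode above 0.02 m).
It also fails if it takes over 70 s, if anything falls off the work surface, if the arm or the gripper's body presses on something with over 40 N, if the wrist force passes 120 N, or if a joint passes its speed limit or range.

## Working session

There is one attempt and no reset: what is moved stays moved. The work goes in short steps, Python scripts to look and compute and a shell command to move; the robot and the scene stay as the last step left them, time stands still between calls to the robot, and variables do not carry over. Pictures are saved under pics/ and viewed, at most 11 in all, crops included, and the job is handed in when it is done.

```bash
ls; mkdir -p pics; cat > h.py <<'E'
import numpy as np, cv2
from scipy.spatial.transform import Rotation as R
from station import robot
def cam(n):
    s=robot.read_state(); p=robot.read_camera(n)
    K=np.array([[p['fx'],0,p['cx']],[0,p['fy'],p['cy']],[0,0,1.]])
    if 'hand_eye' in p:
        T=np.eye(4);T[:3,:3]=R.from_quat(s['eef_rot']).as_matrix();T[:3,3]=s['ee_pos']
        W=T@np.array(p['hand_eye']); p['Rw'],p['c']=W[:3,:3],W[:3,3]
    else:
        Rm=R.from_rotvec(np.ravel(p['rvec'])).as_matrix(); p['Rw']=Rm.T; p['c']=-Rm.T@np.ravel(p['tvec'])
    p['K']=K; return p
def ray(p,rc): return p['Rw']@np.linalg.inv(p['K'])@np.array([rc[1],rc[0],1.])
def onz(p,rc,z):
    d=ray(p,rc); return p['c']+d*(z-p['c'][2])/d[2]
def proj(p,X):
    q=p['K']@(p['Rw'].T@(np.asarray(X)-p['c'])); return q[:2]/q[2]
def st():
    s=robot.read_state(); 
    print('t',s['time'],'pos',np.round(s['ee_pos'],4),'q',np.round(s['eef_rot'],4),'F',np.round(s['contact_force'],1),'M',np.round(s['wrist_torque'],2),'w',round(s['gripper_width'],3),'g',s['grasp_force'],'j',np.round(s['qpos'],2)); print(np.round(R.from_quat(s['eef_rot']).as_matrix(),3)); return s
E
python3 - <<'E'
from h import *
st()
for n in ['scene','side','wrist']:
    p=cam(n); cv2.imwrite(f'pics/{n}0.png',p['img']); print(n,p['c'])
    for q in ['tote','tote_lug','dock','depth_stop','grease_tin','pin_tin','dock_hood']:
        r=robot.find_in(p,q)[:2]
        print(q,[(np.round(a['centre']),round(a['conf'],2),np.round(onz(p,a['centre'],.07 if q=='tote_lug' else .03),3)) for a in r])
E
```

```text
pics
t 0.0 pos [0.1737 0.5999 0.2445] q [ 1.404e-01  9.901e-01 -7.000e-04 -1.000e-04] F [ 0.6  0.8 -0.3] M [ 0.02 -0.02 -0.  ] w 0.997 g 0.0 j [ 1.29  0.35  1.63 -0.    1.16 -0.  ]
[[-0.961  0.278 -0.   ]
 [ 0.278  0.961 -0.001]
 [-0.    -0.001 -1.   ]]
scene [ 0.34259022 -0.23893089  0.54107934]
tote [(array([250., 294.]), 0.82, array([0.446, 0.379, 0.03 ]))]
tote_lug [(array([245., 292.]), 0.89, array([0.438, 0.347, 0.07 ]))]
dock [(array([216., 340.]), 0.95, array([0.572, 0.474, 0.03 ]))]
depth_stop [(array([199., 368.]), 0.78, array([0.656, 0.528, 0.03 ]))]
grease_tin [(array([208., 286.]), 0.84, array([0.458, 0.535, 0.03 ])), (array([246., 293.]), 0.65, array([0.447, 0.392, 0.03 ]))]
pin_tin [(array([227., 259.]), 0.64, array([0.388, 0.474, 0.03 ])), (array([248., 294.]), 0.24, array([0.449, 0.388, 0.03 ]))]
dock_hood [(array([210., 344.]), 0.63, array([0.586, 0.494, 0.03 ]))]
side [0.45113288 1.24481477 0.42516369]
tote [(array([245., 266.]), 0.75, array([0.6  , 0.462, 0.03 ])), (array([230., 356.]), 0.55, array([0.445, 0.391, 0.03 ]))]
tote_lug [(array([233., 355.]), 0.78, array([0.447, 0.486, 0.07 ]))]
dock [(array([246., 260.]), 0.6, array([0.609, 0.467, 0.03 ]))]
depth_stop [(array([258., 225.]), 0.84, array([0.658, 0.517, 0.03 ]))]
grease_tin [(array([272., 346.]), 0.92, array([0.46 , 0.546, 0.03 ])), (array([264., 384.]), 0.46, array([0.398, 0.514, 0.03 ]))]
pin_tin [(array([262., 382.]), 0.88, array([0.401, 0.511, 0.03 ]))]
dock_hood [(array([242., 261.]), 0.56, array([0.611, 0.454, 0.03 ]))]
wrist [0.10757858 0.6194474  0.37497147]
tote [(array([339., 245.]), 0.47, array([0.368, 0.429, 0.03 ]))]
tote_lug [(array([340., 246.]), 0.55, array([0.339, 0.451, 0.07 ]))]
dock []
depth_stop []
grease_tin []
pin_tin [(array([329., 291.]), 0.66, array([0.369, 0.496, 0.03 ]))]
dock_hood []
```

View pics/scene0.png

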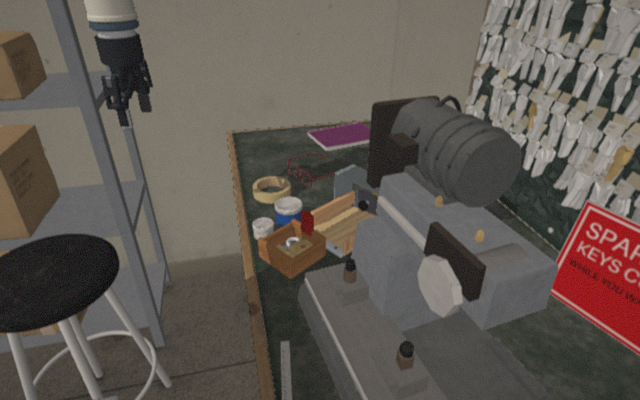

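View pics/side0.png

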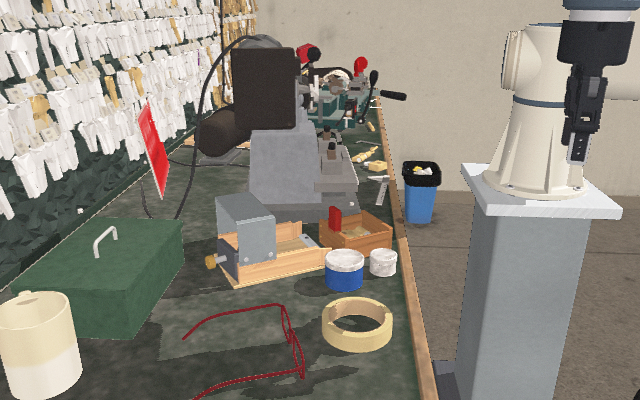

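```bash
cat >> h.py <<'E'
def tri(a,ra,b,rb):
    d1,d2=ray(a,ra),ray(b,rb); A=np.stack([d1,-d2],1)
    t=np.linalg.lstsq(A,b['c']-a['c'],rcond=None)[0]; u,v=a['c']+d1*t[0],b['c']+d2*t[1]
    return (u+v)/2,np.linalg.norm(u-v)
E
python3 - <<'E'
from h import *
a,b=cam('scene'),cam('side')
def red(p,x0,x1,y0,y1):
    h=cv2.cvtColor(p['img'],cv2.COLOR_BGR2HSV).astype(int); m=((h[...,0]<6)|(h[...,0]>174))&(h[...,1]>190)&(h[...,2]>60)
    r,c=np.nonzero(m[y0:y1,x0:x1]); print(len(r),r.min()+y0,r.max()+y0,c.min()+x0,c.max()+x0); return r.mean()+y0,c.mean()+x0
ra,rb=red(a,295,320,205,240),red(b,322,348,200,235)
print(ra,rb,tri(a,ra,b,rb))
for rc in [(188,249),(218,249),(212,355)]: print(rc,onz(b,rc,0))
for n,p,(y,x) in [('a',a,(180,230)),('b',b,(180,200))]:
    cv2.imwrite(f'pics/crop_{n}.png',cv2.resize(p['img'][y:y+110,x:x+200],None,fx=4,fy=4,interpolation=cv2.INTER_CUBIC))
E
```

```text
122 212 234 301 312
217 206 231 329 340
(np.float64(222.48360655737704), np.float64(306.8524590163934)) (np.float64(218.4377880184332), np.float64(334.52073732718895)) (array([0.48302621, 0.41883068, 0.06468466]), np.float64(0.0011797363154303548))
(188, 249) [ 7.04451968e-01  1.02704795e-01 -5.55111512e-17]
(218, 249) [6.67843805e-01 2.82354309e-01 5.55111512e-17]
(212, 355) [ 4.46975782e-01  2.31990712e-01 -5.55111512e-17]
```

View pics/crop_b.png

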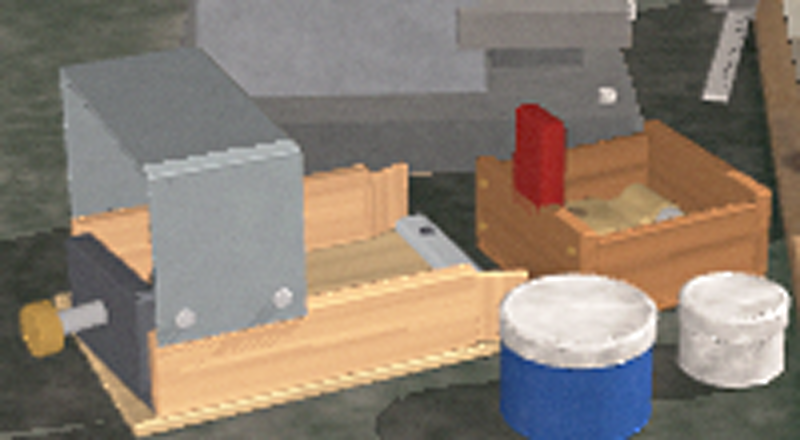

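```bash
python3 -m pendant '[{"tx":-1,"ty":-0.38},{"tx":-1,"ty":-0.38},{"tx":-1,"ty":-0.38},{"tx":-1,"ty":-0.38},{"tx":-1,"ty":-0.38},{"tx":-1,"ty":-0.38},{"tx":-1,"ty":-0.38},{"tx":-1,"ty":-0.38},{"tx":-1,"ty":-0.38},{"tx":-1,"ty":-0.38},{"tx":-1,"ty":-0.38},{"tx":-1,"ty":-0.38}]'
python3 -m pendant '[{"tx":-1,"ty":-0.38},{"tx":-1,"ty":-0.38},{"wz":-1},{"wz":-1},{"wz":-1},{"wz":-1},{"wz":-1},{"wz":-1},{"wz":-1},{"wz":-1},{"wz":-1},{"wz":-1}]'
python3 -m pendant '[{"wz":-1},{"wz":-1},{},{}]'
python3 - <<'E'
from h import *
st()
p=cam('wrist'); cv2.imwrite('pics/w1.png',p['img']); print(p['c'],p['Rw'])
E
```

```text
t 1.3 pos [0.1738 0.6004 0.2453] q [ 0.1404  0.9901  0.     -0.    ] F [0.2 0.3 0.2] M [0.   0.04 0.02] w 1.001 g 0.0 j [ 1.29  0.35  1.63  0.    1.16 -0.  ]
[[-0.961  0.278 -0.   ]
 [ 0.278  0.961  0.   ]
 [ 0.     0.    -1.   ]]
[0.10759092 0.6194611  0.37496484] [[ 2.77224724e-01  9.24543216e-01  2.61469491e-01]
 [ 9.60805081e-01 -2.66824655e-01 -7.52210091e-02]
 [ 2.21432965e-04  2.72074339e-01 -9.62276210e-01]]invalid input at $[0]: expected keys wx, wy, wz, tx, ty, tz, jaw
invalid input at $[0]: expected keys wx, wy, wz, tx, ty, tz, jaw
invalid input at $[0]: expected keys wx, wy, wz, tx, ty, tz, jaw
```

View pics/w1.png

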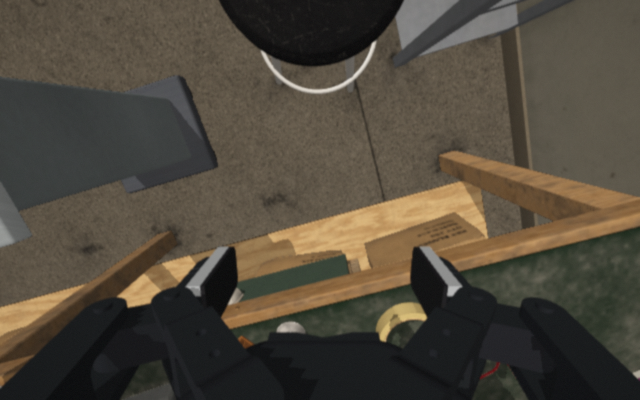

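```bash
python3 -m pendant '[{"wx":0,"wy":0,"wz":-0.6,"tx":-1,"ty":-0.3,"tz":-0.2,"jaw":85},{"wx":0,"wy":0,"wz":0,"tx":-1,"ty":-0.1,"tz":-0.2,"jaw":85},{"wx":0,"wy":0,"wz":0,"tx":-1,"ty":-0.1,"tz":-0.2,"jaw":85},{"wx":0,"wy":0,"wz":0,"tx":-1,"ty":-0.1,"tz":-0.2,"jaw":85},{"wx":0,"wy":0,"wz":0,"tx":-1,"ty":-0.1,"tz":-0.2,"jaw":85},{"wx":0,"wy":0,"wz":0,"tx":-1,"ty":-0.1,"tz":-0.2,"jaw":85},{"wx":0,"wy":0,"wz":0,"tx":-1,"ty":-0.1,"tz":-0.2,"jaw":85},{"wx":0,"wy":0,"wz":0,"tx":-1,"ty":-0.1,"tz":-0.2,"jaw":85},{"wx":0,"wy":0,"wz":0,"tx":-1,"ty":-0.1,"tz":-0.2,"jaw":85},{"wx":0,"wy":0,"wz":0,"tx":-1,"ty":-0.1,"tz":-0.2,"jaw":85}]'
python3 -m pendant '[{"wx":0,"wy":0,"wz":0,"tx":-1,"ty":-0.1,"tz":-0.2,"jaw":85},{"wx":0,"wy":0,"wz":0,"tx":-1,"ty":-0.1,"tz":-0.2,"jaw":85},{"wx":0,"wy":0,"wz":0,"tx":-1,"ty":-0.1,"tz":-0.2,"jaw":85},{"wx":0,"wy":0,"wz":0,"tx":-1,"ty":-0.1,"tz":-0.2,"jaw":85},{"wx":0,"wy":0,"wz":0,"tx":-1,"ty":-0.1,"tz":-0.2,"jaw":85},{"wx":0,"wy":0,"wz":0,"tx":-1,"ty":-0.1,"tz":0,"jaw":85},{"wx":0,"wy":0,"wz":-1,"tx":0,"ty":0,"tz":0,"jaw":85},{"wx":0,"wy":0,"wz":-1,"tx":0,"ty":0,"tz":0,"jaw":85},{"wx":0,"wy":0,"wz":-1,"tx":0,"ty":0,"tz":0,"jaw":85},{"wx":0,"wy":0,"wz":-1,"tx":0,"ty":0,"tz":0,"jaw":85},{"wx":0,"wy":0,"wz":-1,"tx":0,"ty":0,"tz":0,"jaw":85},{"wx":0,"wy":0,"wz":-1,"tx":0,"ty":0,"tz":0,"jaw":85}]'
python3 -m pendant '[{"wx":0,"wy":0,"wz":-1,"tx":0,"ty":0,"tz":0,"jaw":85},{"wx":0,"wy":0,"wz":-1,"tx":0,"ty":0,"tz":0,"jaw":85},{"wx":0,"wy":0,"wz":-1,"tx":0,"ty":0,"tz":0,"jaw":85},{"wx":0,"wy":0,"wz":-1,"tx":0,"ty":0,"tz":0,"jaw":85},{"wx":0,"wy":0,"wz":-1,"tx":0,"ty":0,"tz":0,"jaw":85},{"wx":0,"wy":0,"wz":0,"tx":0,"ty":0,"tz":0,"jaw":85},{"wx":0,"wy":0,"wz":0,"tx":0,"ty":0,"tz":0,"jaw":85}]'
python3 - <<'E'
from h import *
st()
p=cam('wrist'); cv2.imwrite('pics/w2.png',p['img']); np.save('w2.npy',dict(c=p['c'],Rw=p['Rw'],K=p['K']),allow_pickle=True)
E
```

```text
time: 2.18
ee_pos: [0.3628, 0.5283, 0.2855]
eef_rot: [0.12, 0.993, 0.0, -0.0]
contact_force: [0.4, -0.5, -0.7]
gripper_width: 0.995
grasp_force: 0.0
time: 3.18
ee_pos: [0.4757, 0.4885, 0.3052]
eef_rot: [-0.091, 0.996, -0.0, -0.0]
contact_force: [0.1, 1.0, -0.1]
gripper_width: 0.995
grasp_force: 0.0
time: 3.77
ee_pos: [0.4756, 0.4886, 0.3053]
eef_rot: [-0.26, 0.966, -0.0, -0.0]
contact_force: [0.4, -0.4, 0.2]
gripper_width: 0.993
grasp_force: 0.0
t 3.7667 pos [0.4756 0.4886 0.3053] q [-0.2599  0.9656 -0.     -0.    ] F [ 0.4 -0.4  0.2] M [-0.03 -0.03 -0.03] w 0.993 g 0.0 j [ 0.8   0.4   1.44 -0.    1.31 -1.3 ]
[[-0.865 -0.502 -0.   ]
 [-0.502  0.865 -0.   ]
 [ 0.    -0.    -1.   ]]
```

View pics/w2.png

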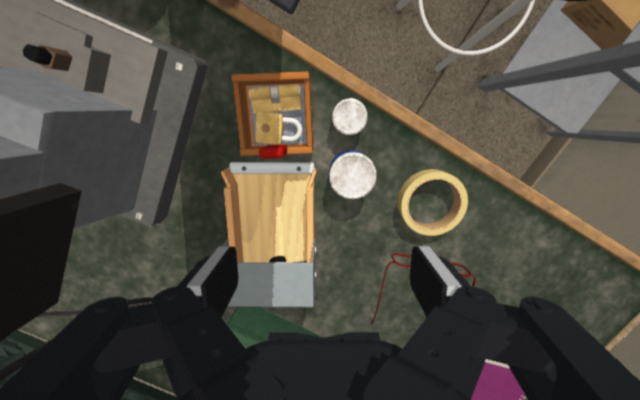

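```bash
python3 - <<'E'
import cv2
i=cv2.imread('pics/w2.png'); cv2.imwrite('pics/w2c.png',cv2.resize(i[60:180,215:335],None,fx=5,fy=5,interpolation=cv2.INTER_CUBIC))
E
```

```text
(no output)
```

View pics/w2c.png

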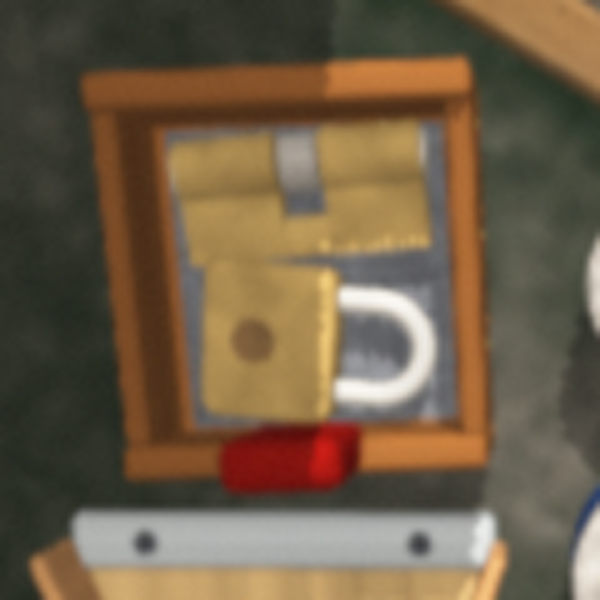

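```bash
python3 - <<'E'
from h import *
p=np.load('w2.npy',allow_pickle=True).item()
f=lambda u,v,z:onz(p,(60+v/5,215+u/5),z)
RL,RR,FR,FL=[f(*c,.048) for c in [(82,75),(470,58),(490,467),(125,478)]]
ang=lambda d:np.degrees(np.arctan2(d[1],d[0]))
print('tray',RL,RR,FR,FL,[np.linalg.norm(a-b) for a,b in [(RL,RR),(RR,FR),(FR,FL),(FL,RL)]])
d=(FR+FL-RR-RL); print('c',(RL+RR+FR+FL)/4,'ang',ang(d),ang(RL-RR)-90+180, ang(FL-FR)+90)
S1,S2=f(75,513,.011),f(493,513,.011); print('sill',S1,S2,np.linalg.norm(S1-S2),(S1+S2)/2,ang(S2-S1)-90)
# guides: inner ends etc
L=onz(p,(262,234),.042); Rr=onz(p,(262,314),.042); print('guide',L,Rr)
print('lugtop',f(295,440,.086),f(290,455,.086))
for n,rc in [('pin',(115,350)),('grease',(172,353))]: print(n,onz(p,rc,.04))
E
```

```text
tray [0.42983279 0.3310087  0.048     ] [0.37858586 0.41145376 0.048     ] [0.46266968 0.4648898  0.048     ] [0.51360076 0.3830766  0.048     ] [np.float64(0.09538163451230985), np.float64(0.099626802774596), np.float64(0.09637102504206646), np.float64(0.09863132169094889)]
c [0.44617227 0.39760721 0.048     ] ang 32.15158862145496 32.49887791854047 31.903455607137403
sill [0.53942025 0.36813416 0.011     ] [0.47826547 0.47325882 0.011     ] 0.12161867603405392 [0.50884286 0.42069649 0.011     ] 30.18809321307978
guide [0.66198027 0.44290666 0.042     ] [0.60217489 0.5456708  0.042     ]
lugtop [0.47573372 0.42086903 0.086     ] [0.47945051 0.42147287 0.086     ]
pin [0.39642505 0.48211843 0.04      ]
grease [0.45812331 0.52487614 0.04      ]
```

```bash
python3 -m pendant '[{"wx":0,"wy":0,"wz":-0.5,"tx":0,"ty":0,"tz":0,"jaw":85},{"wx":0,"wy":0,"wz":0,"tx":0.38,"ty":-0.775,"tz":0.5,"jaw":85},{"wx":0,"wy":0,"wz":0,"tx":0.38,"ty":-0.775,"tz":0.5,"jaw":85},{"wx":0,"wy":0,"wz":0,"tx":0.38,"ty":-0.775,"tz":0.5,"jaw":85},{"wx":0,"wy":0,"wz":0,"tx":0.38,"ty":-0.775,"tz":0.5,"jaw":85},{"wx":0,"wy":0,"wz":0,"tx":0,"ty":0,"tz":1,"jaw":85},{"wx":0,"wy":0,"wz":0,"tx":0,"ty":0,"tz":1,"jaw":85},{"wx":0,"wy":0,"wz":0,"tx":0,"ty":0,"tz":1,"jaw":85},{"wx":0,"wy":0,"wz":0,"tx":0,"ty":0,"tz":1,"jaw":85},{"wx":0,"wy":0,"wz":0,"tx":0,"ty":0,"tz":1,"jaw":85},{"wx":0,"wy":0,"wz":0,"tx":0,"ty":0,"tz":0,"jaw":85},{"wx":0,"wy":0,"wz":0,"tx":0,"ty":0,"tz":0,"jaw":85}]'
python3 - <<'E'
from h import *
st()
p=cam('wrist'); i=p['img'].copy()
for z in (.048,.086):
  for sx in (-6.5,6.5):
    for sy in (-15,15):
      th=np.radians(32.2); x=np.array([.4462,.3976])+.001*((43.5+sx)*np.array([np.cos(th),np.sin(th)])+sy*np.array([-np.sin(th),np.cos(th)]))
      u=proj(p,[*x,z]); cv2.circle(i,tuple(int(v) for v in u),2,(0,255,0),-1)
cv2.imwrite('pics/w3.png',i)
E
```

```text
time: 4.82
ee_pos: [0.4825, 0.4196, 0.1646]
eef_rot: [-0.277, 0.961, -0.0, -0.001]
contact_force: [0.3, -0.0, 1.4]
gripper_width: 0.993
grasp_force: 0.0
t 4.8167 pos [0.4825 0.4196 0.1646] q [-2.772e-01  9.608e-01 -5.000e-04 -1.000e-03] F [ 0.3 -0.   1.4] M [ 0.02 -0.    0.01] w 0.993 g 0.0 j [ 0.71  0.46  1.67  0.    1.02 -1.42]
[[-0.846 -0.533 -0.002]
 [-0.533  0.846 -0.001]
 [ 0.002 -0.    -1.   ]]
```

View pics/w3.png

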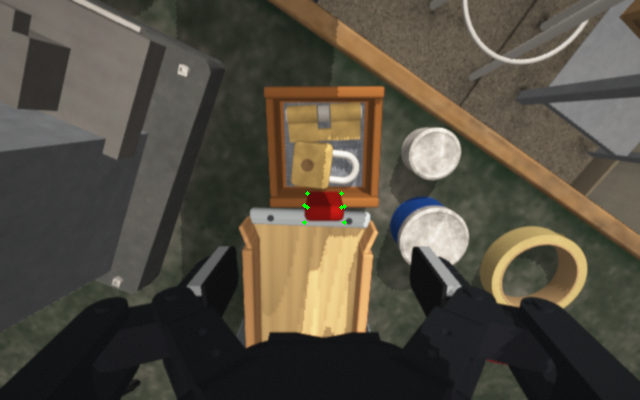

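```bash
python3 -m pendant '[{"wx":0,"wy":0,"wz":0,"tx":0,"ty":0,"tz":1,"jaw":85},{"wx":0,"wy":0,"wz":0,"tx":0,"ty":0,"tz":1,"jaw":85},{"wx":0,"wy":0,"wz":0,"tx":0,"ty":0,"tz":1,"jaw":85},{"wx":0,"wy":0,"wz":0,"tx":0,"ty":0,"tz":1,"jaw":70},{"wx":0,"wy":0,"wz":0,"tx":0,"ty":0,"tz":0.85,"jaw":60},{"wx":0,"wy":0,"wz":0,"tx":0,"ty":0,"tz":0,"jaw":45},{"wx":0,"wy":0,"wz":0,"tx":0,"ty":0,"tz":0,"jaw":36},{"wx":0,"wy":0,"wz":0,"tx":0,"ty":0,"tz":0,"jaw":30},{"wx":0,"wy":0,"wz":0,"tx":0,"ty":0,"tz":0,"jaw":22},{"wx":0,"wy":0,"wz":0,"tx":0,"ty":0,"tz":0,"jaw":15},{"wx":0,"wy":0,"wz":0,"tx":0,"ty":0,"tz":0,"jaw":15},{"wx":0,"wy":0,"wz":0,"tx":0,"ty":0,"tz":0,"jaw":15}]' 80
python3 - <<'E'
from h import *
st()
E
```

```text
time: 5.87
ee_pos: [0.4841, 0.4208, 0.0705]
eef_rot: [-0.278, 0.961, 0.001, 0.002]
contact_force: [-0.5, -1.1, 7.0]
gripper_width: 0.331
grasp_force: 79.9
t 5.8667 pos [0.4841 0.4208 0.0705] q [-2.777e-01  9.607e-01  7.000e-04  1.500e-03] F [-0.5 -1.1  7. ] M [-0.22  0.07 -0.03] w 0.331 g 79.94299292564392 j [ 0.71  0.58  1.72 -0.    0.84 -1.42]
[[-0.846 -0.534  0.003]
 [-0.534  0.846  0.002]
 [-0.003  0.    -1.   ]]
```

```bash
python3 -m pendant '[{"wx":0,"wy":0,"wz":0.25,"tx":0,"ty":-0.1,"tz":0,"jaw":15},{"wx":0,"wy":-0.5,"wz":0.25,"tx":0.12,"ty":-0.1,"tz":-0.163,"jaw":15},{"wx":0,"wy":-0.5,"wz":0,"tx":0.12,"ty":-0.1,"tz":-0.163,"jaw":15},{"wx":0,"wy":-0.5,"wz":0,"tx":0.12,"ty":-0.1,"tz":-0.163,"jaw":15},{"wx":0,"wy":-0.5,"wz":0,"tx":0.12,"ty":-0.1,"tz":-0.163,"jaw":15},{"wx":0,"wy":-0.5,"wz":0,"tx":0.12,"ty":-0.1,"tz":-0.163,"jaw":15},{"wx":0,"wy":-0.5,"wz":0,"tx":0.12,"ty":0,"tz":-0.163,"jaw":15},{"wx":0,"wy":-0.5,"wz":0,"tx":0.12,"ty":0,"tz":-0.163,"jaw":15},{"wx":0,"wy":-0.25,"wz":0,"tx":0.06,"ty":0,"tz":-0.082,"jaw":15},{"wx":0,"wy":0,"wz":0,"tx":0,"ty":0,"tz":0,"jaw":15},{"wx":0,"wy":0,"wz":0,"tx":0,"ty":0,"tz":0,"jaw":15}]'
cat >> h.py <<'E'
D=np.array([.5088,.4207]);TH=np.radians(30.2)
def dock(x):
    d=np.asarray(x)[:2]-D; c,s=np.cos(TH),np.sin(TH); return np.array([c*d[0]+s*d[1],-s*d[0]+c*d[1],x[2]])
def tray(s, zoff=.0705, xoff=.0435):
    M=R.from_quat(s['eef_rot']).as_matrix()
    g=lambda x,z: dock(np.array(s['ee_pos'])+M@np.array([xoff-x,0,zoff-z]))
    print('lead',np.round(g(.05,0)*1e3,1),'tail',np.round(g(-.05,0)*1e3,1),'lug/tcp dock',np.round(dock(s['ee_pos'])*1e3,1),'tilt',np.degrees(np.arcsin(-M[2,0])),'yaw',np.degrees(np.arctan2(-M[1,0],-M[0,0]))-30.2)
E
python3 - <<'E'
from h import *
tray(st())
p=cam('side'); cv2.imwrite('pics/s2.png',cv2.resize(p['img'][180:300,200:400],None,fx=4,fy=4))
E
```

```text
time: 6.78
ee_pos: [0.472, 0.4002, 0.0917]
eef_rot: [-0.259, 0.957, 0.035, 0.127]
contact_force: [-1.1, 4.4, 2.5]
gripper_width: 0.328
grasp_force: 80.0
t 6.7833 pos [0.472  0.4002 0.0917] q [-0.2585  0.957   0.0349  0.1267] F [-1.1  4.4  2.5] M [ 0.66  0.7  -0.08] w 0.328 g 79.96134996414185 j [ 0.73  0.43  1.95 -0.11  0.5  -1.28]
[[-0.834 -0.504  0.224]
 [-0.486  0.864  0.132]
 [-0.261  0.001 -0.965]]
lead [-17.5   0.9  25.3] tail [-114.     0.9   -0.8] lug/tcp dock [-42.1   0.8  91.7] tilt 15.102263319677789 yaw 0.025959043641780255
```

View pics/s2.png

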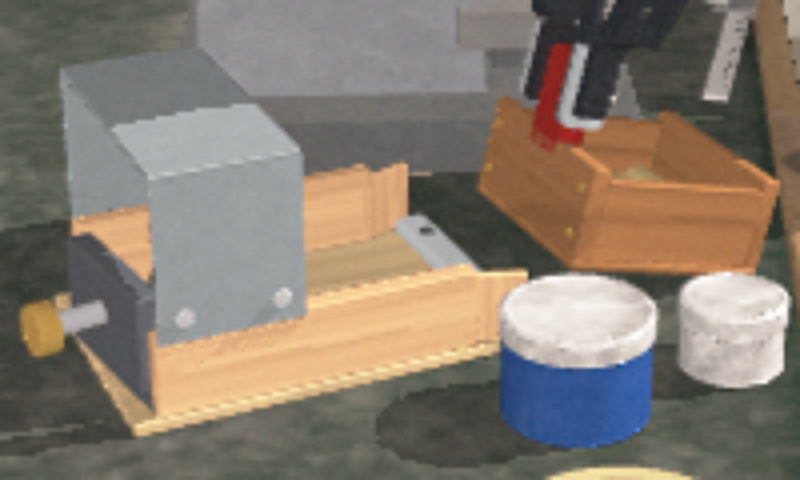

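```bash
python3 -m pendant '[{"wx":0,"wy":0,"wz":0,"tx":-0.386,"ty":0,"tz":0.104,"jaw":15},{"wx":0,"wy":0,"wz":0,"tx":-0.386,"ty":0,"tz":0.104,"jaw":15},{"wx":0,"wy":0,"wz":0,"tx":-0.386,"ty":0,"tz":0.104,"jaw":15},{"wx":0,"wy":0,"wz":0,"tx":-0.386,"ty":0,"tz":0.104,"jaw":15},{"wx":0,"wy":0,"wz":0,"tx":-0.386,"ty":0,"tz":0.104,"jaw":15},{"wx":0,"wy":0,"wz":0,"tx":-0.386,"ty":0,"tz":0.104,"jaw":15},{"wx":0,"wy":0,"wz":0,"tx":-0.386,"ty":0,"tz":0.104,"jaw":15},{"wx":0,"wy":0,"wz":0,"tx":-0.386,"ty":0,"tz":0.104,"jaw":15},{"wx":0,"wy":0,"wz":0,"tx":-0.386,"ty":0,"tz":0.104,"jaw":15},{"wx":0,"wy":0,"wz":0,"tx":0,"ty":0,"tz":0,"jaw":15}]'
python3 - <<'E'
from h import *
tray(st())
E
```

```text
time: 7.67
ee_pos: [0.5353, 0.4365, 0.0907]
eef_rot: [-0.259, 0.957, 0.035, 0.127]
contact_force: [-0.8, -0.5, -0.9]
gripper_width: 0.337
grasp_force: 79.4
t 7.6667 pos [0.5353 0.4365 0.0907] q [-0.2587  0.957   0.0346  0.1269] F [-0.8 -0.5 -0.9] M [-0.19  0.12 -0.02] w 0.337 g 79.35238838195801 j [ 0.7   0.52  1.8  -0.08  0.57 -1.33]
[[-0.834 -0.504  0.225]
 [-0.486  0.864  0.132]
 [-0.261  0.001 -0.965]]
lead [55.5  0.4 24.4] tail [-41.    0.4  -1.7] lug/tcp dock [30.8  0.4 90.7] tilt 15.109683462749086 yaw 0.04676556117737718
```

```bash
python3 -m pendant '[{"wx":0,"wy":0,"wz":0,"tx":-0.412,"ty":0,"tz":0.0075,"jaw":15},{"wx":0,"wy":0,"wz":0,"tx":-0.206,"ty":0,"tz":0.004,"jaw":15},{"wx":0,"wy":0.5,"wz":0,"tx":-0.122,"ty":0,"tz":0.08,"jaw":15},{"wx":0,"wy":0.5,"wz":0,"tx":-0.122,"ty":0,"tz":0.08,"jaw":15},{"wx":0,"wy":0.5,"wz":0,"tx":-0.122,"ty":0,"tz":0.08,"jaw":15},{"wx":0,"wy":0.5,"wz":0,"tx":-0.122,"ty":0,"tz":0.08,"jaw":15},{"wx":0,"wy":0.5,"wz":0,"tx":-0.122,"ty":0,"tz":0.08,"jaw":15},{"wx":0,"wy":0,"wz":0,"tx":0,"ty":0,"tz":0,"jaw":15},{"wx":0,"wy":0,"wz":0,"tx":0,"ty":0,"tz":0,"jaw":15}]'
python3 - <<'E'
from h import *
tray(st())
E
```

```text
time: 8.42
ee_pos: [0.5563, 0.4488, 0.0876]
eef_rot: [-0.261, 0.964, 0.012, 0.043]
contact_force: [-0.4, -0.3, -7.7]
gripper_width: 0.337
grasp_force: 79.5
t 8.4167 pos [0.5563 0.4488 0.0876] q [-0.2606  0.9644  0.0118  0.043 ] F [-0.4 -0.3 -7.7] M [ 0.1  -0.04  0.  ] w 0.337 g 79.51338171958923 j [ 0.68  0.61  1.6  -0.02  0.84 -1.4 ]
[[-0.86  -0.504  0.077]
 [-0.502  0.864  0.045]
 [-0.089  0.    -0.996]]
lead [67.9  0.4 18. ] tail [-31.7   0.3   9.1] lug/tcp dock [55.2  0.4 87.6] tilt 5.115722744294305 yaw 0.046757423466356585
```

```bash
python3 -m pendant '[{"wx":0,"wy":0,"wz":0,"tx":0,"ty":0,"tz":0.15,"jaw":15},{"wx":0,"wy":0.5,"wz":0,"tx":-0.122,"ty":0,"tz":0.1,"jaw":15},{"wx":0,"wy":0.5,"wz":0,"tx":-0.122,"ty":0,"tz":0.1,"jaw":15},{"wx":0,"wy":0,"wz":0,"tx":0,"ty":0,"tz":0,"jaw":15},{"wx":0,"wy":0,"wz":0,"tx":0,"ty":0,"tz":0,"jaw":34},{"wx":0,"wy":0,"wz":0,"tx":0,"ty":0,"tz":0,"jaw":38},{"wx":0,"wy":0,"wz":0,"tx":0,"ty":0,"tz":0,"jaw":45},{"wx":0,"wy":0,"wz":0,"tx":0,"ty":0,"tz":0,"jaw":50},{"wx":0,"wy":0,"wz":0,"tx":0,"ty":0,"tz":0,"jaw":50}]'
python3 - <<'E'
from h import *
tray(st())
p=cam('side'); cv2.imwrite('pics/s3.png',cv2.resize(p['img'][180:300,200:400],None,fx=4,fy=4))
E
```

```text
time: 9.17
ee_pos: [0.5602, 0.4511, 0.0818]
eef_rot: [-0.261, 0.965, 0.003, 0.009]
contact_force: [0.5, -0.1, 0.3]
gripper_width: 0.585
grasp_force: 0.0
t 9.1667 pos [0.5602 0.4511 0.0818] q [-0.261   0.9653  0.0026  0.0089] F [ 0.5 -0.1  0.3] M [-0.03  0.02  0.03] w 0.585 g 0.0 j [ 0.68  0.65  1.54 -0.    0.93 -1.42]
[[-0.864 -0.504  0.016]
 [-0.504  0.864  0.01 ]
 [-0.019  0.    -1.   ]]
lead [67.6  0.5 11.4] tail [-32.4   0.4   9.6] lug/tcp dock [59.7  0.4 81.8] tilt 1.0664572756776964 yaw 0.06123837379986696
```

View pics/s3.png

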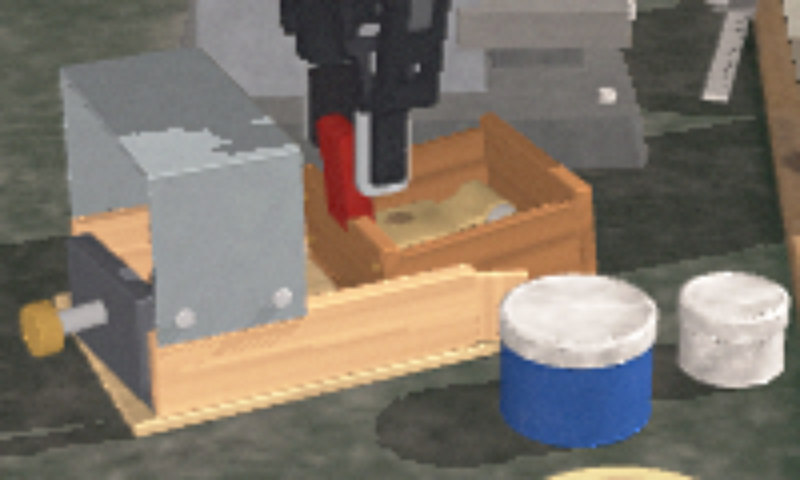

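```bash
python3 -m pendant '[{"wx":0,"wy":0,"wz":0,"tx":0,"ty":0,"tz":-0.5,"jaw":50},{"wx":0,"wy":0,"wz":0,"tx":0,"ty":0,"tz":-1,"jaw":50},{"wx":0,"wy":0,"wz":0,"tx":0,"ty":0,"tz":-1,"jaw":50},{"wx":0,"wy":0.27,"wz":0,"tx":0,"ty":0,"tz":-1,"jaw":50},{"wx":0,"wy":0,"wz":0,"tx":0,"ty":0,"tz":-1,"jaw":50},{"wx":0,"wy":0,"wz":0,"tx":1,"ty":0,"tz":-1,"jaw":20},{"wx":0,"wy":0,"wz":0,"tx":1,"ty":0,"tz":0,"jaw":0},{"wx":0,"wy":0,"wz":0,"tx":1,"ty":0,"tz":0,"jaw":0},{"wx":0,"wy":0,"wz":0,"tx":1,"ty":0,"tz":0,"jaw":0},{"wx":0,"wy":0,"wz":0,"tx":1,"ty":0,"tz":0,"jaw":0},{"wx":0,"wy":0,"wz":0,"tx":1,"ty":0,"tz":0,"jaw":0},{"wx":0,"wy":0,"wz":0,"tx":0,"ty":0,"tz":0,"jaw":0}]'
python3 - <<'E'
from h import *
tray(st())
p=cam('wrist'); cv2.imwrite('pics/w4.png',p['img'])
p=cam('scene'); cv2.imwrite('pics/a4.png',p['img'])
E
```

```text
time: 10.22
ee_pos: [0.4527, 0.3881, 0.1919]
eef_rot: [-0.261, 0.965, -0.0, -0.002]
contact_force: [0.3, -0.2, -0.6]
gripper_width: 0.001
grasp_force: 0.0
t 10.2167 pos [0.4527 0.3881 0.1919] q [-2.611e-01  9.653e-01 -4.000e-04 -1.700e-03] F [ 0.3 -0.2 -0.6] M [ 0.06 -0.03  0.04] w 0.001 g 0.0 j [ 0.71  0.37  1.74  0.    1.04 -1.39]
[[-0.864 -0.504 -0.003]
 [-0.504  0.864 -0.002]
 [ 0.004  0.    -1.   ]]
lead [-5.870e+01  1.000e-01  1.214e+02] tail [-158.7   -0.   121.8] lug/tcp dock [-6.490e+01  1.000e-01  1.919e+02] tilt -0.2045140077794694 yaw 0.07348595032045324
```

```bash
python3 -m pendant '[{"wx":0,"wy":0,"wz":0,"tx":0,"ty":0,"tz":1,"jaw":0},{"wx":0,"wy":0,"wz":0,"tx":0,"ty":0,"tz":1,"jaw":0},{"wx":0,"wy":0,"wz":0,"tx":0,"ty":0,"tz":1,"jaw":0},{"wx":0,"wy":0,"wz":0,"tx":0,"ty":0,"tz":1,"jaw":0},{"wx":0,"wy":0,"wz":0,"tx":0,"ty":0,"tz":1,"jaw":0},{"wx":0,"wy":0,"wz":0,"tx":0,"ty":0,"tz":1,"jaw":0},{"wx":0,"wy":0,"wz":0,"tx":0,"ty":0,"tz":1,"jaw":0},{"wx":0,"wy":0,"wz":0,"tx":0,"ty":0,"tz":0.2,"jaw":0},{"wx":0,"wy":0,"wz":0,"tx":0,"ty":0,"tz":0,"jaw":0}]'
python3 -m pendant '[{"wx":0,"wy":0,"wz":0,"tx":-0.3,"ty":0,"tz":0,"jaw":0},{"wx":0,"wy":0,"wz":0,"tx":-0.3,"ty":0,"tz":0,"jaw":0},{"wx":0,"wy":0,"wz":0,"tx":-0.3,"ty":0,"tz":0,"jaw":0},{"wx":0,"wy":0,"wz":0,"tx":-0.3,"ty":0,"tz":0,"jaw":0},{"wx":0,"wy":0,"wz":0,"tx":-0.3,"ty":0,"tz":0,"jaw":0},{"wx":0,"wy":0,"wz":0,"tx":-0.3,"ty":0,"tz":0,"jaw":0}]'
python3 - <<'E'
from h import *
tray(st())
p=cam('side'); cv2.imwrite('pics/s4.png',cv2.resize(p['img'][180:300,200:400],None,fx=4,fy=4))
E
```

```text
time: 11.07
ee_pos: [0.4554, 0.3897, 0.0462]
eef_rot: [-0.261, 0.965, -0.0, -0.002]
contact_force: [-0.0, -0.1, -0.3]
gripper_width: -0.003
grasp_force: 0.0
time: 11.57
ee_pos: [0.4866, 0.408, 0.0473]
eef_rot: [-0.261, 0.965, -0.0, -0.001]
contact_force: [-2.9, -1.5, -2.5]
gripper_width: 0.002
grasp_force: 1.6
t 11.5667 pos [0.4866 0.408  0.0473] q [-2.609e-01  9.654e-01 -2.000e-04 -1.200e-03] F [-2.9 -1.5 -2.5] M [-0.28  0.46 -0.01] w 0.002 g 1.6301622474566102 j [ 0.7   0.6   1.74  0.    0.8  -1.4 ]
[[-0.864 -0.504 -0.002]
 [-0.504  0.864 -0.001]
 [ 0.002  0.    -1.   ]]
lead [-19.2   0.2 -23.2] tail [-1.192e+02  1.000e-01 -2.300e+01] lug/tcp dock [-25.6   0.2  47.3] tilt -0.13572592434498731 yaw 0.05260041383286307
```

View pics/s4.png

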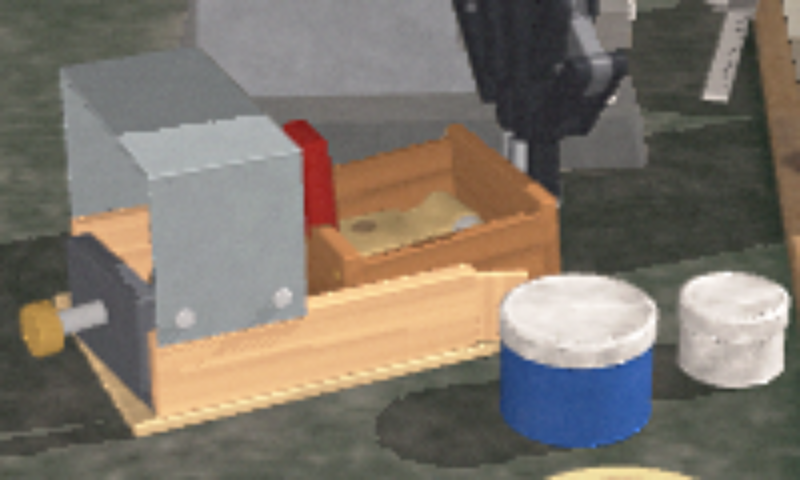

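```bash
python3 -m pendant '[{"wx":0,"wy":0,"wz":0,"tx":-0.25,"ty":0,"tz":0,"jaw":0},{"wx":0,"wy":0,"wz":0,"tx":-0.25,"ty":0,"tz":0,"jaw":0},{"wx":0,"wy":0,"wz":0,"tx":-0.25,"ty":0,"tz":0,"jaw":0},{"wx":0,"wy":0,"wz":0,"tx":-0.25,"ty":0,"tz":0,"jaw":0},{"wx":0,"wy":0,"wz":0,"tx":-0.25,"ty":0,"tz":0,"jaw":0}]'
python3 -m pendant '[{"wx":0,"wy":0,"wz":0,"tx":-0.15,"ty":0,"tz":0,"jaw":0},{"wx":0,"wy":0,"wz":0,"tx":-0.15,"ty":0,"tz":0,"jaw":0},{"wx":0,"wy":0,"wz":0,"tx":-0.15,"ty":0,"tz":0,"jaw":0}]'
python3 - <<'E'
from h import *
tray(st())
E
```

```text
time: 12.03
ee_pos: [0.5084, 0.4208, 0.0471]
eef_rot: [-0.261, 0.965, -0.0, -0.001]
contact_force: [-2.8, -1.3, -2.4]
gripper_width: 0.003
grasp_force: 1.6
time: 12.28
ee_pos: [0.516, 0.4252, 0.0471]
eef_rot: [-0.261, 0.965, -0.0, -0.001]
contact_force: [-2.1, -1.4, -2.6]
gripper_width: -0.001
grasp_force: 1.5
t 12.2833 pos [0.516  0.4252 0.0471] q [-2.610e-01  9.654e-01 -1.000e-04 -9.000e-04] F [-2.1 -1.4 -2.6] M [-0.28  0.43  0.04] w -0.001 g 1.5349875565152615 j [ 0.69  0.64  1.66  0.    0.84 -1.41]
[[-0.864 -0.504 -0.002]
 [-0.504  0.864 -0.001]
 [ 0.002  0.    -1.   ]]
lead [ 14.8   0.3 -23.4] tail [-85.2   0.2 -23.2] lug/tcp dock [ 8.5  0.3 47.1] tilt -0.0981371448316359 yaw 0.052950388823649774
```

```bash
for k in 1; do python3 -m pendant '[{"wx":0,"wy":0,"wz":0,"tx":-0.05,"ty":0,"tz":0,"jaw":0},{"wx":0,"wy":0,"wz":0,"tx":-0.05,"ty":0,"tz":0,"jaw":0},{"wx":0,"wy":0,"wz":0,"tx":-0.05,"ty":0,"tz":0,"jaw":0},{"wx":0,"wy":0,"wz":0,"tx":-0.05,"ty":0,"tz":0,"jaw":0}]' | grep -E 'pos|force'; done
python3 -m pendant '[{"wx":0,"wy":0,"wz":0,"tx":-0.05,"ty":0,"tz":0,"jaw":0},{"wx":0,"wy":0,"wz":0,"tx":-0.05,"ty":0,"tz":0,"jaw":0}]' | grep -E 'pos|force'
python3 - <<'E'
from h import *
st()
E
```

```text
ee_pos: [0.5192, 0.4271, 0.0473]
contact_force: [-3.1, -1.3, -1.7]
grasp_force: 1.8
ee_pos: [0.5211, 0.4282, 0.0473]
contact_force: [-3.3, -2.9, -1.1]
grasp_force: 1.8
t 12.7833 pos [0.5211 0.4282 0.0473] q [-2.610e-01  9.653e-01 -0.000e+00 -7.000e-04] F [-3.3 -2.9 -1.1] M [-0.31  0.47 -0.02] w -0.003 g 1.75556187517941 j [ 0.69  0.65  1.65  0.    0.85 -1.41]
[[-0.864 -0.504 -0.001]
 [-0.504  0.864 -0.   ]
 [ 0.001  0.    -1.   ]]
```

```bash
python3 -m pendant '[{"wx":0,"wy":0,"wz":0,"tx":-0.05,"ty":0,"tz":0,"jaw":0},{"wx":0,"wy":0,"wz":0,"tx":-0.05,"ty":0,"tz":0,"jaw":0}]' | grep -E 'pos|contact'
python3 -m pendant '[{"wx":0,"wy":0,"wz":0,"tx":0,"ty":0,"tz":0,"jaw":0}]' | grep -E 'pos|contact'
```

```text
ee_pos: [0.5228, 0.4292, 0.0473]
contact_force: [-4.3, -2.7, -1.3]
ee_pos: [0.523, 0.4294, 0.0473]
contact_force: [-2.0, -1.8, -1.1]
```

```bash
python3 -c "
from h import *
s=robot.read_state(); print(dock(s['ee_pos']), s['wrist_torque'], s['contact_force'])
p=cam('side'); cv2.imwrite('pics/s5.png',cv2.resize(p['img'][180:300,200:400],None,fx=4,fy=4))"
```

```text
[0.01661401 0.00034294 0.04725186] [-0.19485516  0.36800036 -0.00482401] [-1.97248319 -1.84674421 -1.09441175]
```

```bash
python3 -m pendant '[{"wx":0,"wy":0,"wz":0,"tx":-0.05,"ty":0,"tz":0,"jaw":0},{"wx":0,"wy":0,"wz":0,"tx":-0.05,"ty":0,"tz":0,"jaw":0}]' | grep -E 'pos|contact'
python3 -c "
from h import *
print(robot.read_state()['wrist_torque'])"
python3 -m pendant '[{"wx":0,"wy":0,"wz":0,"tx":-0.05,"ty":0,"tz":0,"jaw":0},{"wx":0,"wy":0,"wz":0,"tx":-0.05,"ty":0,"tz":0,"jaw":0}]' | grep -E 'pos|contact'
python3 -c "
from h import *
print(robot.read_state()['wrist_torque'])"
```

```text
ee_pos: [0.5244, 0.4301, 0.0473]
contact_force: [-3.5, -2.1, -0.1]
[-0.30374103  0.58689919 -0.00365273]
ee_pos: [0.5262, 0.4313, 0.0473]
contact_force: [-4.0, -2.8, -0.1]
[-0.33821353  0.57351309 -0.00365531]
```

```bash
python3 -m pendant '[{"wx":0,"wy":0,"wz":0,"tx":-0.05,"ty":0,"tz":0,"jaw":0},{"wx":0,"wy":0,"wz":0,"tx":-0.05,"ty":0,"tz":0,"jaw":0}]' | grep -E 'pos|contact'
python3 -c "
from h import *
print(robot.read_state()['wrist_torque'])"
python3 -m pendant '[{"wx":0,"wy":0,"wz":0,"tx":-0.05,"ty":0,"tz":0,"jaw":0},{"wx":0,"wy":0,"wz":0,"tx":0,"ty":0,"tz":0,"jaw":0}]' | grep -E 'pos|contact'
python3 -c "
from h import *
print(robot.read_state()['wrist_torque'])"
```

```text
ee_pos: [0.528, 0.4322, 0.0473]
contact_force: [-3.6, -1.6, 0.2]
[-0.31500023  0.64364207 -0.04453693]
ee_pos: [0.5291, 0.4329, 0.0473]
contact_force: [-3.0, -1.4, -0.3]
[-0.29436254  0.45036867  0.05921385]
```

Still plain sliding friction (~4 N moving, no growth). Onward.

```bash
python3 -m pendant '[{"wx":0,"wy":0,"wz":0,"tx":-0.05,"ty":0,"tz":0,"jaw":0},{"wx":0,"wy":0,"wz":0,"tx":-0.05,"ty":0,"tz":0,"jaw":0}]' | grep -E 'pos|contact'
python3 -c "
from h import *
print(robot.read_state()['wrist_torque'])"
python3 -m pendant '[{"wx":0,"wy":0,"wz":0,"tx":-0.05,"ty":0,"tz":0,"jaw":0},{"wx":0,"wy":0,"wz":0,"tx":-0.05,"ty":0,"tz":0,"jaw":0}]' | grep -E 'pos|contact'
python3 -c "
from h import *
s=robot.read_state();print(dock(s['ee_pos']),s['wrist_torque'])"
```

```text
ee_pos: [0.5304, 0.4337, 0.0473]
contact_force: [-4.5, -3.0, 0.0]
[-0.3718561   0.69209283  0.05675661]
ee_pos: [0.5322, 0.4347, 0.0473]
contact_force: [-4.3, -2.8, 0.6]
[0.02732259 0.00032978 0.0472527 ] [-0.39070044  0.66396188  0.00927826]
```

```bash
python3 -m pendant '[{"wx":0,"wy":0,"wz":0,"tx":-0.05,"ty":0,"tz":0,"jaw":0},{"wx":0,"wy":0,"wz":0,"tx":-0.05,"ty":0,"tz":0,"jaw":0}]' | grep -E 'pos|contact'
python3 -c "
from h import *
print(robot.read_state()['wrist_torque'])"
python3 -m pendant '[{"wx":0,"wy":0,"wz":0,"tx":-0.05,"ty":0,"tz":0,"jaw":0}]' | grep -E 'pos|contact'
python3 -c "
from h import *
s=robot.read_state();print(dock(s['ee_pos']),s['wrist_torque'])"
```

```text
ee_pos: [0.534, 0.4357, 0.0473]
contact_force: [-4.1, -2.5, 1.6]
[-0.44735198  0.67718711  0.03522152]
ee_pos: [0.5347, 0.4361, 0.0473]
contact_force: [-7.2, -3.7, 3.4]
[0.0301167  0.00033917 0.04726041] [-0.65089328  1.10918476 -0.03901934]
```

```bash
python3 -m pendant '[{"wx":0,"wy":0,"wz":0,"tx":-0.05,"ty":0,"tz":0,"jaw":0},{"wx":0,"wy":0,"wz":0,"tx":0,"ty":0,"tz":0,"jaw":0}]' | grep -E 'pos|contact'
python3 -c "
from h import *
s=robot.read_state();print(dock(s['ee_pos']),s['wrist_torque'])"
python3 -m pendant '[{"wx":0,"wy":0,"wz":0,"tx":-0.05,"ty":0,"tz":0,"jaw":0},{"wx":0,"wy":0,"wz":0,"tx":0,"ty":0,"tz":0,"jaw":0}]' | grep -E 'pos|contact'
python3 -c "
from h import *
s=robot.read_state();print(dock(s['ee_pos']),s['wrist_torque'])"
```

```text
ee_pos: [0.5351, 0.4363, 0.0472]
contact_force: [-6.8, -4.0, 3.8]
[0.03057842 0.00028942 0.04723703] [-0.67905024  1.07057637 -0.04365263]
ee_pos: [0.5355, 0.4365, 0.0473]
contact_force: [-8.7, -5.1, 4.7]
[0.03102323 0.00022503 0.04725237] [-0.85994556  1.33758891  0.02673697]
```

```bash
python3 -m pendant '[{"wx":0,"wy":0,"wz":0,"tx":-0.06,"ty":0,"tz":0,"jaw":0},{"wx":0,"wy":0,"wz":0,"tx":0,"ty":0,"tz":0,"jaw":0},{"wx":0,"wy":0,"wz":0,"tx":0,"ty":0,"tz":0,"jaw":0},{"wx":0,"wy":0,"wz":0,"tx":0,"ty":0,"tz":0,"jaw":0}]' | grep -E 'pos|contact'
python3 -c "
from h import *
s=robot.read_state();print(dock(s['ee_pos']),s['wrist_torque'])"
```

```text
ee_pos: [0.536, 0.4368, 0.0473]
contact_force: [-10.9, -7.2, 6.8]
[0.03163995 0.0002204  0.04726018] [-0.95591208  1.59652209 -0.01764855]
```

```bash
python3 -m pendant '[{"wx":0,"wy":0,"wz":0,"tx":0.1,"ty":0,"tz":0,"jaw":0},{"wx":0,"wy":0,"wz":0,"tx":0.1,"ty":0,"tz":0,"jaw":0},{"wx":0,"wy":0,"wz":0,"tx":0.2,"ty":0,"tz":0,"jaw":0},{"wx":0,"wy":0,"wz":0,"tx":0.5,"ty":0,"tz":0,"jaw":0},{"wx":0,"wy":0,"wz":0,"tx":1,"ty":0,"tz":0,"jaw":0},{"wx":0,"wy":0,"wz":0,"tx":1,"ty":0,"tz":0,"jaw":0},{"wx":0,"wy":0,"wz":0,"tx":0,"ty":0,"tz":-1,"jaw":0},{"wx":0,"wy":0,"wz":0,"tx":0,"ty":0,"tz":-1,"jaw":0},{"wx":0,"wy":0,"wz":0,"tx":0,"ty":0,"tz":-1,"jaw":0},{"wx":0,"wy":0,"wz":0,"tx":0,"ty":0,"tz":-1,"jaw":0},{"wx":0,"wy":0,"wz":0,"tx":0,"ty":0,"tz":-1,"jaw":0}]' | grep -E 'time|pos|contact'
python3 - <<'E'
from h import *
p=cam('wrist'); q=cam('side'); i=cv2.resize(p['img'],None,fx=.75,fy=.75); 
o=np.zeros((600,800,3),np.uint8); o[:300,:480]=i
o[300:,:500]=cv2.resize(q['img'][180:300,200:400],(500,300)); cv2.imwrite('pics/f.png',o)
E
```

```text
time: 15.92
ee_pos: [0.4873, 0.4085, 0.1484]
contact_force: [-0.6, -0.2, -0.6]
```

View pics/f.png

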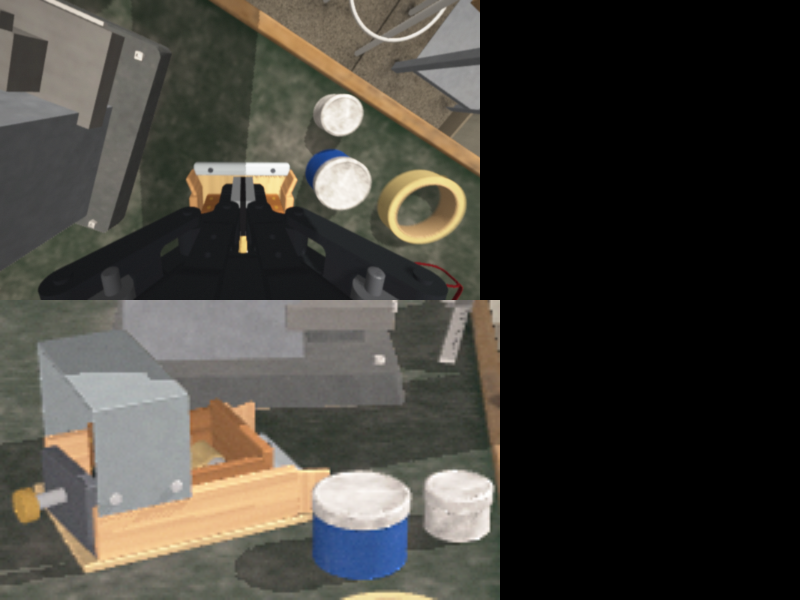

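```bash
python3 -c "
from station import robot
print(robot.close_job())"
```

```text
the job is handed in; nothing more can be done
None
```

I brought the tray over the sill by its lug, pushed it until I estimate the stop felt about 8 N, and let go. In the last pictures it lies flat behind the sill and the tins look untouched. The job is handed in, but no result came back, and I could not measure its remaining contact with the stop.

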